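# Set the thumbscrew of a ring fixture

## Robot

A 6-joint arm with a two-finger parallel gripper is mounted at the origin on a cart in front of the work surface, level with it; the furniture and walls round the work are solid. World frame = base frame: x ahead of the robot, y to its left, z up, the work surface at z = 0. Lengths are in m, angles in rad, forces in N, time in s.
With the tool pointing down it reaches from about 0.325 to 0.9 m from the base axis. Payload 6.1 kg.
Tool frame: the origin (TCP) lies midway between the tips of the shut fingers; the grasp point (between the pads) lies 19 mm behind it (ctrl.grip_depth is the distance from the TCP to the grasp point, in m); z points along the fingers, y is the line along which they close (so a half turn about z gives the same grasp; the last joint's range is limited). The gripper opens to 87 mm and grips with 3 to 60 N. Pads are 19 mm wide; open, the fingers measure 117 mm over their backs; the gripper's body (75 mm by 190 mm) begins 51 mm behind the grasp point.
Start: joints at [1.188, 0.22, 1.526, -0, 1.395, -0.126], TCP at [0.159, 0.604, 0.223] pointing down, gripper open.
Joint ranges: [-2.98, 2.98], [-0.91, 2.08], [0.09, 2.57], [-1.24, 4.39], [0.2, 2.65], [-2.68, 2.68]. Speed limits (rad/s): [2.57, 2.57, 3.01, 3.14, 3.14, 3.14].

## Interface

Orientations are given as [roll, pitch, yaw] about the fixed x, y, z axes, in that order (R = Rz(yaw) Ry(pitch) Rx(roll)).
In Python, from workcell import ctrl gives the robot as it stands. The module is installed in compiled form; this text tells all that it offers. Calls block until the motion is done:
- ctrl.move_ptp(position, orientation): joint-space move of the TCP to a pose.
- ctrl.line_to(position, attitude=None, feed=0.15, contact_N=None): straight line of the TCP; attitude=None keeps the orientation; feed is the mean speed in m/s. With contact_N (N) it stops when the force on the tool has changed by that much, and returns True; else False.
- ctrl.move_j(angles): joint-space move.
- ctrl.command_gripper(opening, force=None): finger opening in m; force is the grip in N (None keeps the last); returns when the fingers have stopped.
- ctrl.dwell(seconds).
- ctrl.inverse_kinematics(position, orientation): joint angles nearest the present ones, or None.
- ctrl.get_obs(): the state.
- ctrl.snapshot(name): name is "scene" or "side" or "wrist"; returns (picture, depth): 400x640x3 uint8, blue, green, red; 400x640 float32, m along the optical axis (not along the pixel's ray), 0 where there is no reading.
- ctrl.camera_info(name): a dict with "fx", "fy", "cx", "cy" (pixels), "extrinsics" (4x4, takes a point from camera to world coordinates). Camera axes: x right, y down, z forward; pixel columns grow to the right and rows downward; lengths in m; the calibration is good to about 2 mm. The wrist camera is an equidistant fisheye: a pixel r from the principal point sees the ray r / f radians off the axis. A picture is of the moment at which its call begins: read the wrist's pose just before it. camera_info takes no time and is no camera call; for the wrist camera it gives the pose at the moment of the call.
A pose or a line that the arm cannot do raises ctrl.IKError and nothing moves.
- ctrl.finish_job(): hands the job in; it is judged then, once.
The state is a dict: "clock": time; "qpos": joint angles; "qvel": joint speeds; "tau": joint torques, N m; "eef_pos": TCP position; "tcp_rot": TCP orientation; "force": force on the tool from outside, world axes, zero at the start; "ft_torque": the same for the moment, N m; "grip_width": finger opening in m; "grasp_force": force on a finger pad.
Only numpy, scipy, OpenCV 4.12 (cv2) and the standard library are available. Lean on these libraries where they do the work, as an engineer would, in place of code of your own. Each camera call takes 0.05 s, during which the arm holds its last target. There are 200 camera calls.

## Task

Push the ring carriage of the fixture along its slide by the red post until the spring detent engages, so that the ring is under the bridge. Then turn the black thumbscrew on the bridge clockwise (seen from above) until it seats, back it off a quarter turn, and finish while still holding the screw head there in the closed gripper. Do not push the loose things beside the fixture about.

Things in the scene. Friction and masses are not known exactly. Their poses are not given: they have to be found in the camera images.
- fixture: ring fixture fixed to the bench; dark base plate 240 x 120 x 12 mm (x -190 to +50, y -60 to +60 mm). Origin: on the bench under the thumbscrew's axis; z up, x along the slide towards the bridge (the way the carriage is pushed in), y left of that. Aluminium bridge over the slide at x = 0: 26 mm along x, 106 mm along y, top z = 66 mm, with a 22 mm wide brass bush up to z = 73 mm.
- carriage (a joint): aluminium carriage with the steel ring fixed in its nest, m along the fixture's +x; friction 1.5 N. 0 = fully out; the sprung ball resists with about 4 N from 0.041, gives way past 0.048 and snaps in; home in the detent it rests at 0.0547 to 0.056 (0.056 is the end stop).
- push_post (a point): upright red round post at the outer end of the carriage, 16 mm diameter, moves with it; it stands free from z = 35 to 76 mm above the bench; this point is on its axis at z = 60 mm. With the carriage home it is 95 mm from the screw axis.
- detent_pin (a joint): spring plunger of the detent, m pressed back: 0 = sprung out (free before the carriage reaches it, and again when engaged in the notch), about 0.003 while a pin of the carriage passes it. Its blue housing stands at fixture x -50, y +38 to +63 mm, top z = 39 mm; its tail reaches y +75 mm.
- thumbscrew: black wing head of the thumbscrew: a bar 38 mm long, 10 mm thick, 24 mm high (z = 83 to 107 mm above the bench), white dot on top near one end. Origin: centre of the bar, on the vertical screw axis; x along the bar (to the dot), y across its flat sides. A hub of 9 mm radius below it reaches down to z = 75 mm. The thread is so fine that the head does not visibly rise or sink.
- screw_turn (a joint): angle of the thumbscrew in rad, measured from its seat: 0 = seated (hard stop), growing counter-clockwise seen from above (unscrewing), at most 4.4. At 0 the bar lies along the fixture's x with its dot to +x. Friction about 0.06 N m; it stays where it is left.
- stand_top (a point): top of the comparator stand to the right of the fixture, fixed equipment on a dark base 154 x 184 mm with an upright column and a dial; this point is the highest level of it (243 mm above the bench), over the middle of its base. The robot starts beyond it and has to pass over or round it.
- parts_cup_1_mid (a point): small white open parts cup, 56 mm across, 28 mm high; loose bystander; its centre, half-way up
- gauge_block_1_mid (a point): flat steel gauge block 35 x 30 x 9 mm; loose bystander; its centre, half-way up
- screwdriver_2_mid (a point): small screwdriver with a yellow handle, 149 mm long, lying; loose bystander; its centre, half-way up
- valve_body_mid (a point): upright turned steel valve body, 30 mm across, 46 mm high; loose bystander; its centre, half-way up

How it is judged:
On the way, in this order (a step that is already met when the one before it is completed fails the run):
1. the carriage is home in its detent (value of joint carriage above 0.053 m and value of joint detent_pin below 0.001 m), for 0.2 s.
2. with the carriage home, the thumbscrew is turned down to its seat (within 0.08 rad) (all of step 1 and value of joint screw_turn below 0.08 rad), for 0.1 s.
3. the thumbscrew is backed off a quarter turn and held (all of step 1 and value of joint screw_turn between 1.22 and 1.92 rad and contact force between the fingers and thumbscrew above 2 N), for 0.2 s.
At the end, for the whole second after the job is handed in: The carriage is home (carriage joint over 0.053, detent pin sprung out to under 1 mm), the thumbscrew stands a quarter turn off its seat (1.22 to 1.92 rad, that is 90 degrees within 20), not turning, and the fingers hold its head with more than 2 N (all of step 3 and velocity of joint screw_turn between -0.05 and 0.05 rad/s); the arm keeps its last pose, push and grip.
It fails at once if small white open parts cup pushed more than 30 mm (distance of parts_cup_1_mid from where it was at the start of the episode above 0.03 m).
It fails at once if flat steel gauge block 35 x 30 x 9 mm pushed more than 30 mm (distance of gauge_block_1_mid from where it was at the start of the episode above 0.03 m).
It fails at once if small screwdriver with a yellow handle pushed more than 30 mm (distance of screwdriver_2_mid from where it was at the start of the episode above 0.03 m).
It fails at once if upright turned steel valve body pushed more than 30 mm (distance of valve_body_mid from where it was at the start of the episode above 0.03 m).
It also fails if it takes over 67 s, if anything falls off the work surface, if the arm or the gripper's body presses on something with over 40 N, if the wrist force passes 120 N, or if a joint passes its speed limit or range.

## Working session

There is one attempt and no reset: what is moved stays moved. The work goes in short steps, each a Python script; the robot and the scene stay as the last script left them, time stands still between calls to the robot, and variables do not carry over. Pictures are saved under pics/ and viewed, at most 10 in all, crops included, and the job is handed in when it is done.

```bash
mkdir -p pics
python3 - <<'E'
from workcell import ctrl
import cv2,numpy as np
for n in("scene","side"):
    p,d=ctrl.snapshot(n);cv2.imwrite(f"pics/{n}0.png",p);np.savez(f"{n}0.npz",p=p,d=d)
    c=ctrl.camera_info(n);print(n,c["fx"],c["cx"],c["cy"],np.round(c["extrinsics"],3).tolist())
print(ctrl.get_obs())
E
```

```text
scene 449.2613245093532 316.52451277363565 203.57555641409087 [[0.696, -0.362, 0.62, -0.018], [-0.718, -0.345, 0.605, -0.503], [-0.005, -0.866, -0.5, 0.686], [0.0, 0.0, 0.0, 1.0]]
side 488.7003825281202 330.09701301460973 199.53207001598713 [[1.0, -0.018, -0.011, 0.597], [-0.001, -0.547, 0.837, -0.806], [-0.021, -0.837, -0.547, 0.794], [0.0, 0.0, 0.0, 1.0]]
{'clock': 0.1, 'qpos': array([ 1.18791944e+00,  2.21140958e-01,  1.52753185e+00, -1.04313327e-05,
        1.39471332e+00, -1.26139842e-01]), 'qvel': array([ 0.00052776, -0.00096283, -0.0030572 , -0.00100258, -0.00014641,
        0.00060645]), 'tau': array([ 8.80867683e-04, -4.95946348e+01, -3.88521481e+01,  7.01561873e-02,
        5.16448170e-02, -6.48516419e-06]), 'eef_pos': array([0.15851641, 0.60396411, 0.22153196]), 'tcp_rot': array([-3.13981213e+00, -2.15444167e-04,  2.88485726e+00]), 'force': array([ 1.22644304, -0.31436759, -0.07290257]), 'ft_torque': array([-0.01328265,  0.06648261, -0.03431975]), 'grasp_force': 0.0, 'grip_width': 0.08698624724557881}
```

View pics/scene0.png

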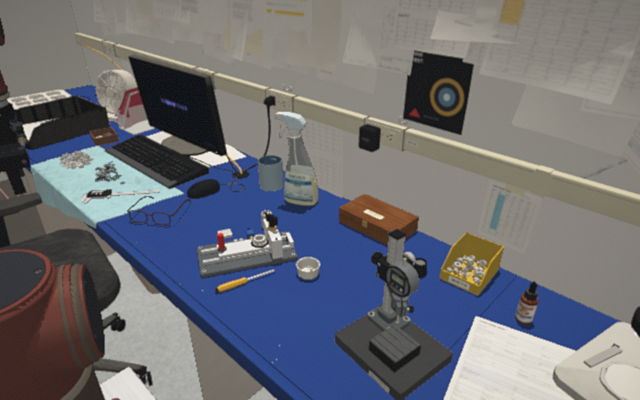

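View pics/side0.png

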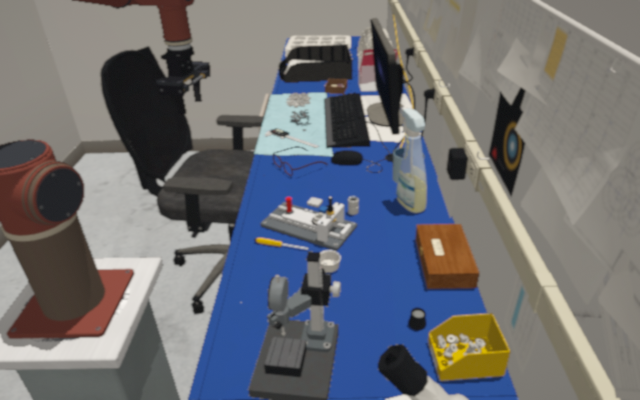

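The fixture is at about (248,250) in the scene view, with the post at (221,242) and the screw near (270,222). In the side view the post is at (289,203), the screw at (331,205) and the stand at (300,330).

```bash
cat > h.py <<'E'
import numpy as np,cv2
from workcell import ctrl
def cloud(n,p=None,d=None):
    c=ctrl.camera_info(n)
    v,u=np.mgrid[0:400,0:640]
    P=np.stack([(u-c["cx"])/c["fx"]*d,(v-c["cy"])/c["fy"]*d,d],-1)
    E=np.array(c["extrinsics"]);return P@E[:3,:3].T+E[:3,3]
def ray(n,u,v,z):
    c=ctrl.camera_info(n);E=np.array(c["extrinsics"])
    r=E[:3,:3]@[(u-c["cx"])/c["fx"],(v-c["cy"])/c["fy"],1];o=E[:3,3]
    return o+r*(z-o[2])/r[2]
E
python3 - <<'E'
from h import *
for n,box in(("scene",(185,195,345,305)),("side",(240,180,380,280))):
    f=np.load(n+"0.npz");p,d=f["p"],f["d"];W=cloud(n,p,d)
    x0,y0,x1,y1=box
    sl=(slice(y0,y1),slice(x0,x1))
    q=p.astype(int);red=(q[...,2]>110)&(q[...,1]<60)&(q[...,0]<70)
    blk=(q.max(-1)<50)&(W[...,2]>.078)&(W[...,2]<.115)
    yel=(q[...,2]>150)&(q[...,1]>100)&(q[...,0]<80)
    for nm,m in(("red",red),("blk",blk),("yel",yel)):
        k=np.zeros_like(m);k[sl]=m[sl];v,u=np.nonzero(k)
        if len(v):print(n,nm,len(v),"uv",u.mean().round(1),v.mean().round(1),u.min(),u.max(),v.min(),v.max(),"W",np.median(W[k],0).round(4),W[k].min(0).round(3),W[k].max(0).round(3))
    cv2.imwrite(f"pics/{n}c.png",cv2.resize(p[sl],None,fx=5,fy=5,interpolation=cv2.INTER_CUBIC))
    s=(W[...,2]>.1)&(W[...,2]<.3)&(d>0)&(np.abs(W[...,1]+.3)<.5)
    t=s&(W[...,2]>.2)&(W[...,0]>.3)&(W[...,0]<.8)
    print("high",np.median(W[t],0),W[t].min(0),W[t].max(0))
E
```

```text
scene red 72 uv 220.4 241.4 218 223 234 248 W [0.4648 0.298  0.0588] [0.459 0.293 0.038] [0.472 0.304 0.077]
scene blk 88 uv 271.4 219.8 266 276 214 226 W [0.5787 0.2361 0.0964] [0.573 0.222 0.078] [0.584 0.257 0.108]
scene yel 126 uv 231.7 283.5 218 275 227 290 W [0.4178 0.1976 0.0116] [0.388 0.186 0.004] [0.586 0.233 0.073]
high [ 0.49476454 -0.18891525  0.2227147 ] [ 0.47908329 -0.22792996  0.20002132] [ 0.56794507 -0.1284378   0.24754387]
side red 49 uv 288.5 204.5 287 290 198 211 W [0.4695 0.2966 0.0593] [0.464 0.292 0.035] [0.474 0.304 0.077]
side blk 15 uv 329.7 207.9 328 331 205 210 W [0.5827 0.2232 0.0951] [0.577 0.218 0.084] [0.585 0.235 0.105]
side yel 100 uv 269.8 241.1 257 332 212 245 W [0.4224 0.1961 0.0117] [0.39  0.183 0.004] [0.588 0.237 0.073]
high [ 0.50661334 -0.19671739  0.22570827] [ 0.48152909 -0.22727711  0.20007222] [ 0.56910634 -0.12926966  0.24815369]
```

View pics/scenec.png

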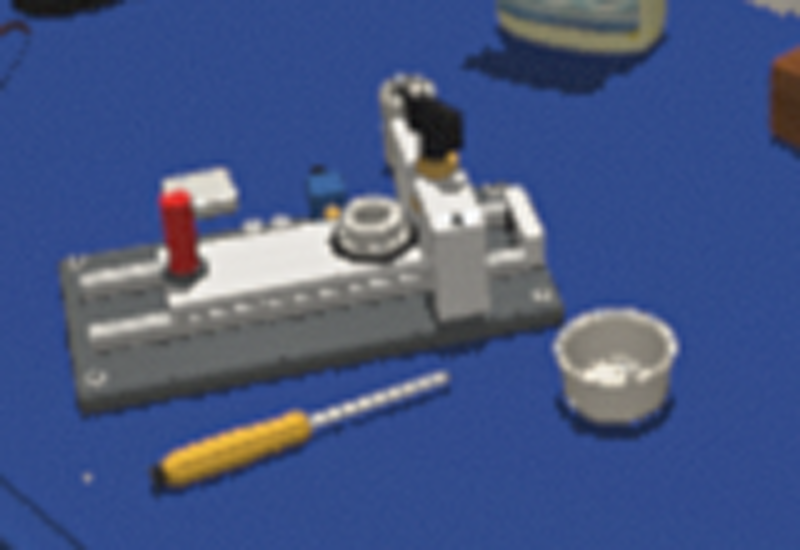

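View pics/sidec.png

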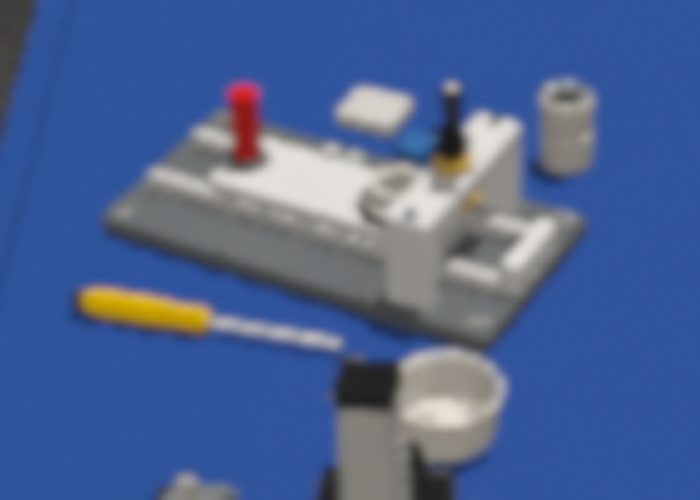

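The bar's dot points roughly to world +y, at about 2.2 rad, and the fixture x axis lies near −29°. Next I'll go above the fixture and look with the wrist camera.

```bash
cat >> h.py <<'E'
def wray(c,u,v):
    a=np.array([u-c["cx"],v-c["cy"]],float);r=np.hypot(*a);t=r/c["fx"];a=a/max(r,1e-9)
    E=np.array(c["extrinsics"]);return E[:3,3],E[:3,:3]@[a[0]*np.sin(t),a[1]*np.sin(t),np.cos(t)]
def wpt(c,u,v,z):
    o,r=wray(c,u,v);return o+r*(z-o[2])/r[2]
def wlook(name):
    import pickle
    c=ctrl.camera_info("wrist");p,d=ctrl.snapshot("wrist");cv2.imwrite(f"pics/{name}.png",p);pickle.dump((c,p,d),open(name+".pkl","wb"));return c,p,d
E
python3 - <<'E'
from h import *
from math import pi
print(ctrl.inverse_kinematics([.5,.27,.3],[pi,0,2.64]))
ctrl.move_ptp([.5,.27,.3],[pi,0,2.64])
ctrl.dwell(.3)
c,p,d=wlook("w1");o=ctrl.get_obs();print(o["clock"],o["eef_pos"],o["qpos"],c["fx"],c["cx"],c["cy"],np.round(c["extrinsics"],3).tolist())
E
```

```text
[ 0.35636722  0.04465105  1.5759977   0.          1.52094391 -0.71283646]
2.2167 [0.49978019 0.27041734 0.29988994] [ 3.57184108e-01  4.48148258e-02  1.57603055e+00  2.36564675e-05
  1.52088641e+00 -7.12778639e-01] 309.70691628693146 321.6154628477183 202.8341564966203 [[0.48, 0.847, 0.229, 0.437], [0.877, -0.463, -0.126, 0.305], [-0.001, 0.261, -0.965, 0.461], [0.0, 0.0, 0.0, 1.0]]
```

View pics/w1.png

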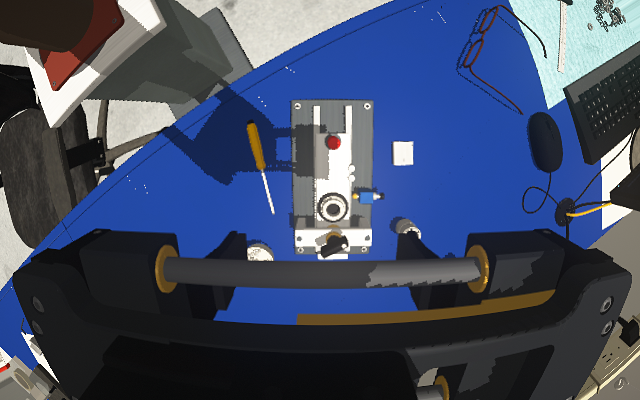

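The wrist picture shows the post at (333,143), the ring at (333,207), the plate's outer corners at about (292,100) and (374,101), and the bar near (333,243). I'll zoom in on the last.

Run:
```python
import cv2;p=cv2.imread("pics/w1.png")
cv2.imwrite("pics/w1c.png",cv2.resize(p[90:265,270:425],None,fx=3.4,fy=3.4,interpolation=cv2.INTER_CUBIC))
```

```text
(no output)
```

View pics/w1c.png

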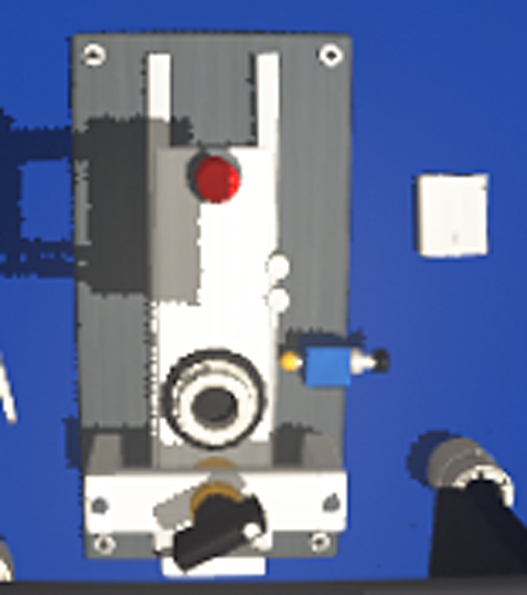

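Run:
```python
from h import *
import pickle
c,p,d=pickle.load(open("w1.pkl","rb"))
f=lambda a,z:wpt(c,270+a[0]/3.4,90+a[1]/3.4,z)[:2]
H=[f(a,.013) for a in((93,54),(331,54),(104,544),(319,541))]
print(np.round(H,4))
dx=(H[2]+H[3]-H[0]-H[1]);print("theta from x",np.arctan2(dx[1],dx[0]));dy=H[1]-H[0]+H[3]-H[2];print("from y",np.arctan2(dy[1],dy[0])-np.pi/2)
ctr=np.mean(H,0);t=np.arctan2(dx[1],dx[0]);print("ctr",ctr,"screw axis",ctr+.07*np.array([np.cos(t),np.sin(t)]))
q=p.astype(int);red=(q[...,2]>100)&(q[...,1]<50)&(q[...,0]<60);red[:,:300]=0;red[:,360:]=0;red[:120]=0;red[170:]=0
v,u=np.nonzero(red);print("red",u.mean(),v.mean(),len(u),"post z.076",wpt(c,u.mean(),v.mean(),.076),"z.06",wpt(c,u.mean(),v.mean(),.06))
blk=((q.max(-1)<60)).astype(np.uint8);blk[:,:318]=0;blk[:,350:]=0;blk[:232]=0;blk[259:]=0
n,l,s,ce=cv2.connectedComponentsWithStats(blk);print(s[1:].tolist())
print("bar end A,B,dot",f((180,563),.107),f((262,510),.107),f((252,528),.107),"bush",f((213,500),.073))
```

```text
[[0.401  0.285 ]
 [0.4485 0.3734]
 [0.5953 0.1805]
 [0.6423 0.2688]]
theta from x -0.4944024327590722
from y -0.49102460472393594
ctr [0.5217694  0.27693562] screw axis [0.58338707 0.24372021]
red 332.7699115044248 142.00884955752213 113 post z.076 [0.46670057 0.30441646 0.076     ] z.06 [0.46792419 0.30439194 0.06      ]
[[321, 236, 27, 21, 256]]
bar end A,B,dot [0.58216904 0.22741963] [0.57793178 0.2636096 ] [0.58248363 0.25717092] bush [0.578218   0.24457155]
```

Run:
```python
from h import *
from math import pi
th=-.493;ex=np.array([np.cos(th),np.sin(th)]);S=np.array([.5834,.2437]);yaw=th+pi
def st(t):
    o=ctrl.get_obs();print(t,round(o["clock"],2),np.round(o["eef_pos"],4),"F",np.round(o["force"],1),"g",round(o["grip_width"],4),round(o["grasp_force"],1))
P=np.array([.467,.3052])
ctrl.command_gripper(.05,15)
ctrl.move_ptp([*P,.13],[pi,0,yaw]);st("above")
print(ctrl.line_to([*P,.046],feed=.08,contact_N=8));st("down")
ctrl.command_gripper(0,15);st("grip")
T=S-.090*ex
print(ctrl.line_to([*T,.046],feed=.03,contact_N=18));st("pushed")
ctrl.dwell(.4);st("dw");o=ctrl.get_obs();print("dist",(S-o["eef_pos"][:2])@ex)
```

```text
above 3.86 [0.4683 0.3056 0.1316] F [0.9 0.4 0.3] g 0.0501 0.0
False
down 5.06 [0.4675 0.3055 0.0467] F [ 0.4 -0.3  0.1] g 0.0497 0.0
grip 5.74 [0.4672 0.3055 0.0461] F [ 0.9  1.2 -0.1] g 0.0155 15.0
True
pushed 6.88 [0.4984 0.2887 0.046 ] F [-2.   0.6  4.5] g 0.0154 15.0
dw 7.28 [0.4983 0.2887 0.046 ] F [-0.8 -1.   5.4] g 0.0156 15.0
dist 0.09624213192286867
```

```bash
python3 - <<'E'
from h import *
th=-.493;ex=np.array([np.cos(th),np.sin(th)]);S=np.array([.5834,.2437])
def st(t):
    o=ctrl.get_obs();print(t,round(o["clock"],2),np.round(o["eef_pos"],4),"F along",round(o["force"][:2]@ex,1),np.round(o["force"],1),"g",round(o["grip_width"],4),"dist",round((S-o["eef_pos"][:2])@ex,4))
p=ctrl.get_obs()["eef_pos"]
for i in range(6):
    r=ctrl.line_to([*(p[:2]+.001*(i+1)*ex),.046],feed=.02,contact_N=15);ctrl.dwell(.1);st(r)
    if abs(ctrl.get_obs()["force"][:2]@ex)>12:break
ctrl.command_gripper(.05);ctrl.dwell(.2);st("rel")
wlook("w2")
E
python3 - <<'E'
import cv2;p=cv2.imread("pics/w2.png")
cv2.imwrite("pics/w2c.png",cv2.resize(p[60:360,160:560],None,fx=2,fy=2))
E
```

```text
False 7.63 [0.4985 0.2886 0.046 ] F along -6.2 [-5.4  3.1  4.2] g 0.0153 dist 0.0961
False 7.98 [0.4985 0.2886 0.046 ] F along -8.9 [-7.7  4.4  6.2] g 0.0156 dist 0.096
False 8.33 [0.4986 0.2885 0.0459] F along -10.8 [-9.1  6.   8.3] g 0.0157 dist 0.0959
False 8.68 [0.4988 0.2884 0.0458] F along -15.0 [-12.9   7.7  10.4] g 0.0155 dist 0.0957
rel 9.75 [0.5019 0.2868 0.046 ] F along -0.2 [0.  0.4 0.2] g 0.0503 dist 0.0923
```

View pics/w2c.png

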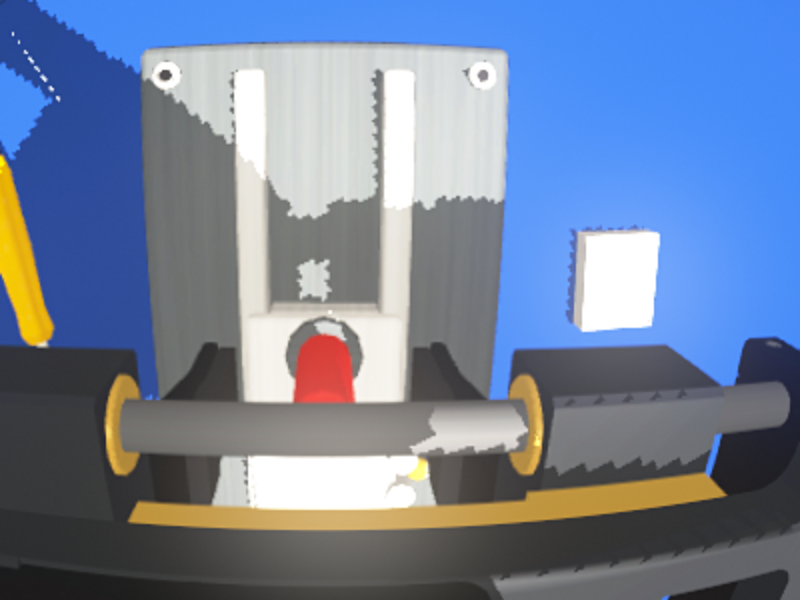

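The carriage is against its end stop (15 N with no further travel, post 96 mm from the axis), and the wrist view shows the yellow plunger between the carriage pins. Next is a closer look at the screw head.

Run:
```python
from h import *
from math import pi
th=-.493;ex=np.array([np.cos(th),np.sin(th)]);S=np.array([.5834,.2437])
p=ctrl.get_obs()["eef_pos"]
ctrl.line_to([*p[:2],.2],feed=.2)
ctrl.command_gripper(.06)
ctrl.move_ptp([*(S+.04*ex),.22],[pi,0,th+pi]);ctrl.dwell(.4)
c,p,d=wlook("w3")
E=np.array(c["extrinsics"]);print(ctrl.get_obs()["clock"],E[:3,3])
q=cv2.resize(p[100:300,220:440],None,fx=3,fy=3,interpolation=cv2.INTER_CUBIC);cv2.imwrite("pics/w3c.png",q)
```

```text
12.2833 [0.55533936 0.25930377 0.381434  ]
```

View pics/w3c.png

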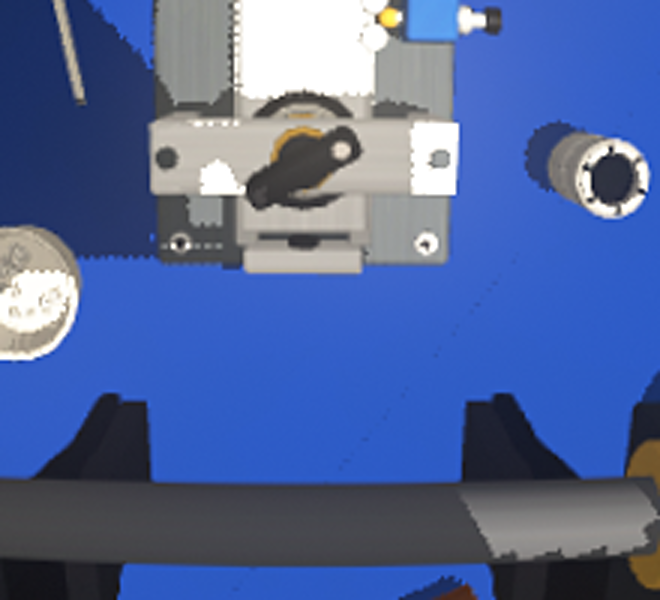

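The bar runs from crop pixel (258,197) to (350,140), with the dot at (342,150), clear of its neighbours.

Run:
```python
from h import *
import pickle
c,p,d=pickle.load(open("w3.pkl","rb"))
f=lambda a,z:wpt(c,220+a[0]/3,100+a[1]/3,z)[:2]
print("A,B,dot",f((258,197),.107),f((350,140),.107),f((342,150),.107))
print("bridge mid",(f((166,158),.066)+f((440,158),.066))/2)
v=f((350,140),.107)-f((258,197),.107);print("ang",np.arctan2(v[1],v[0]), np.hypot(*v))
q=p.astype(int);m=np.zeros(q.shape[:2],np.uint8);m[100:300,220:440]=((q.max(-1)<70))[100:300,220:440]
n,l,s,ce=cv2.connectedComponentsWithStats(m);k=l[156,321];print(s[k])
r=cv2.minAreaRect(np.argwhere(l==k)[:,::-1].astype(np.float32));print(r,"ctr@.1",wpt(c,*r[0],.1))
g=np.load("scene0.npz");W=cloud("scene",d=g["d"])
D=np.hypot(W[...,0]-.582,W[...,1]-.2437);b=(W[...,2]>.13)&(W[...,2]<.5)&(D<.3)&(g["d"]>0);print("near tall",D[b].min() if b.any() else None, W[b][np.argmin(D[b])] if b.any() else 0)
S=[.582,.244]
for y in(1.72,-.5,-.58,1.08):print(y,ctrl.inverse_kinematics([*S,.087],[np.pi,0,y]))
```

```text
A,B,dot [0.58386832 0.22809018] [0.58170392 0.26020002] [0.58323284 0.25672016]
bridge mid [0.58325072 0.24351722]
ang 1.6381007397469578 0.03218270863451706
[302 148  32  21 318]
((317.5, 158.0), (31.0, 20.0), 0.0) ctr@.1 [0.58335857 0.23994095 0.1       ]
near tall 0.24048308312081454 [0.7871709  0.36914726 0.13787905]
1.72 [ 2.72112191e-01  3.59790079e-01  1.62164635e+00 -4.44089210e-16
  1.16015623e+00  1.22908517e-01]
-0.5 [ 2.72112191e-01  3.59790079e-01  1.62164635e+00 -4.44089210e-16
  1.16015623e+00  2.34290852e+00]
-0.58 [ 2.72112191e-01  3.59790079e-01  1.62164635e+00 -4.44089210e-16
  1.16015623e+00  2.42290852e+00]
1.08 [ 2.72112191e-01  3.59790079e-01  1.62164635e+00 -4.44089210e-16
  1.16015623e+00  7.62908517e-01]
```

```bash
cat >> h.py <<'E'
def st(t):
    o=ctrl.get_obs();print(t,round(o["clock"],2),np.round(o["eef_pos"],4),"yaw",round(o["tcp_rot"][2],3),"F",np.round(o["force"],1),"Tz",round(o["ft_torque"][2],2),"g",round(o["grip_width"],4),round(o["grasp_force"],1));return o
E
python3 - <<'E'
from h import *
from math import pi
S=[.5832,.2437];th=-.493
ctrl.move_ptp([*S,.15],[pi,0,1.638]);st("above")
print(ctrl.line_to([*S,.087],feed=.06,contact_N=8));st("down")
ctrl.command_gripper(0,25);st("grip")
for y in(1.3,.9,.5,.1,-.25):
    ctrl.move_ptp([*S,.087],[pi,0,y]);st(y)
for i in range(12):
    y=-.25-.04*(i+1);ctrl.move_ptp([*S,.087],[pi,0,y]);ctrl.dwell(.1);o=st(round(y,3))
    if abs(o["ft_torque"][2])>.5:break
E
```

```text
above 13.28 [0.5836 0.2437 0.1504] yaw 1.639 F [0.7 0.2 0.9] Tz -0.04 g 0.0595 0.0
False
down 14.47 [0.5837 0.2438 0.0876] yaw 1.638 F [-0.4 -0.   0.6] Tz -0.02 g 0.0601 0.0
grip 15.36 [0.5829 0.2437 0.0869] yaw 1.638 F [-1.6 -0.2  1.6] Tz -0.03 g 0.0098 24.8
1.3 15.78 [0.5831 0.2436 0.087 ] yaw 1.304 F [-2.3 -0.4  0.4] Tz -0.05 g 0.0094 24.9
0.9 16.24 [0.5832 0.2435 0.087 ] yaw 0.905 F [-0.2 -1.   0.9] Tz -0.08 g 0.0098 24.9
0.5 16.71 [0.5833 0.2434 0.087 ] yaw 0.505 F [ 0.6 -1.9  0.3] Tz -0.1 g 0.0101 24.9
0.1 17.18 [0.5834 0.2432 0.087 ] yaw 0.106 F [-0.6 -4.1 -0.7] Tz -0.11 g 0.0098 24.9
-0.25 17.6 [0.5833 0.2431 0.087 ] yaw -0.246 F [-0.7 -5.5  1.6] Tz -0.07 g 0.0101 24.9
-0.29 17.95 [0.5833 0.2431 0.087 ] yaw -0.286 F [ 0.1 -5.   1. ] Tz -0.08 g 0.0099 24.9
-0.33 18.3 [0.5834 0.243  0.087 ] yaw -0.326 F [ 0.6 -5.   1.1] Tz -0.02 g 0.0099 24.9
-0.37 18.65 [0.5833 0.243  0.087 ] yaw -0.366 F [-0.3 -4.5  0.4] Tz -0.04 g 0.01 24.9
-0.41 19.0 [0.5833 0.243  0.087 ] yaw -0.406 F [-1.  -5.5  0.7] Tz -0.09 g 0.0094 24.9
-0.45 19.35 [0.5833 0.243  0.0869] yaw -0.446 F [-1.  -5.5  0.7] Tz -0.04 g 0.0101 24.9
-0.49 19.7 [0.5833 0.243  0.087 ] yaw -0.486 F [ 0.4 -6.3 -0.3] Tz -0.03 g 0.0098 24.9
-0.53 20.05 [0.5833 0.2429 0.087 ] yaw -0.525 F [ 0.3 -5.7  1.2] Tz 0.45 g 0.0101 25.4
-0.57 20.4 [0.5835 0.2429 0.087 ] yaw -0.564 F [ 0.9 -5.3  0.4] Tz 0.57 g 0.0105 25.9
```

The torque rose at yaw ≈ −0.5, so the screw is seated. Now back off a quarter turn and verify before handing in.

Run:
```python
from h import *
from math import pi
S=[.5832,.2437]
for y in(-.1,.3,.7,1.07):ctrl.move_ptp([*S,.087],[pi,0,y])
ctrl.dwell(.6);st("backed")
p,d=ctrl.snapshot("side");q=ctrl.snapshot("scene")[0]
cv2.imwrite("pics/fin.png",np.hstack([cv2.resize(p[150:270,240:380],None,fx=2.8,fy=2.8),cv2.resize(q[190:310,190:330],None,fx=2.8,fy=2.8)]))
```

```text
backed 22.9 [0.5832 0.2438 0.087 ] yaw 1.07 F [ 2.5 -2.4 -1.4] Tz -0.08 g 0.0095 25.0
```

View pics/fin.png

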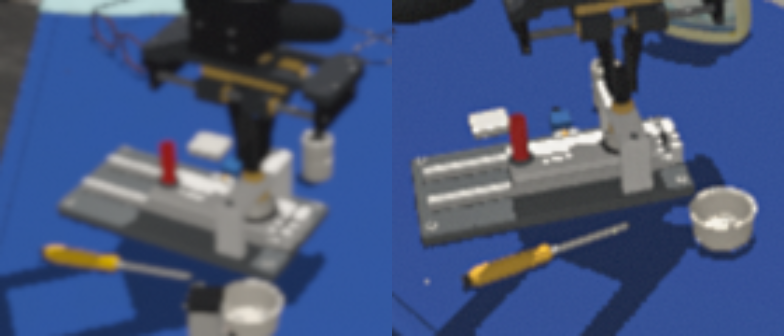

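Both views show the carriage home with the ring under the bridge and the loose parts where they were. The gripper is holding the screw head with 25 N.

```bash
python3 -c "
from workcell import ctrl
print(ctrl.finish_job())"
```

```text
the job is handed in; nothing more can be done
None
```

I handed the job in: by force, torque and camera readings the carriage is home, the screw seated and was backed off about 90°, and the gripper holds its head at 25 N; no verdict came back.

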